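# Eject the tall battery pack and stop it on the charger

### The arm

A 7-joint arm with a two-finger parallel gripper is mounted at the origin on the work surface. World frame = base frame: x ahead of the robot, y to its left, z up, the work surface at z = 0. Lengths are in m, angles in degrees, forces in N, time in s.
With the tool pointing down it reaches from about 0.4 to 0.9 m from the base axis. Payload 5.6 kg.
Tool frame: the origin (TCP) lies between the finger pads; the fingertips stand 25 mm ahead of it and the grasp point (between the pads) lies 6 mm ahead of it; z points along the fingers, y is the direction in which the jaws open and shut (so a half turn about z gives the same grasp; the last joint's range is limited). The gripper opens to 92 mm and grips with 3 to 60 N. Pads are 20 mm wide; open, the fingers measure 128 mm over their backs; the gripper's body (75 mm by 189 mm) begins 69 mm behind the grasp point.
Start: joints at [65.833, 26.786, -0.665, 91.828, 0.344, 61.387, -3.226], TCP at [0.24, -0.604, 0.24] pointing down, gripper open.
Joint ranges: [-144.91, 144.91], [-17.63, 115.5], [-89.93, 88.59], [15.96, 139.68], [-74.01, 254.01], [8.47, 105.57], [-167.45, 167.45]. Speed limits (degrees/s): [147.25, 147.25, 180, 180, 180, 180, 180].

### API

Orientations are given as [roll, pitch, yaw] about the fixed x, y, z axes, in that order (R = Rz(yaw) Ry(pitch) Rx(roll)).
In Python, from bench import robot, optics gives the robot as it stands.
- The arm moves only by the shell command python3 -m pendant 'ROWS' [FORCE]. ROWS is JSON, a list of rows, each a list of 7 numbers: the turn, a rotation vector about the tool's x, y, z in degrees, then the shift along the tool's x, y, z in m, then the closure, from -1 (fully open) to 1 (shut). In form: [[ax, ay, az, tx, ty, tz, claw], ...]. A call has 1 to 12 rows; each row shifts and turns the commanded pose from where the row before left it, along the tool's axes as they then stand; what a row does not reach is not made up. A row lasts 1/12 s, in which the tool goes at most 41.7 mm and 7.16 degrees, less where a joint would pass 70% of its speed; a pose out of reach is approached as far as the arm can. A call with a gripper value outside its range is refused whole. The fingers move at their own pace and stop on an object; FORCE is the grip in N (left out, the last holds). Time passes only in rows, so rows that do not move let the fingers close. It gives the time, the measured TCP pose, the force and the opening at its end, in the units of the state.
- robot.state(): the state, without advancing time (a new reading comes with each control period).
- optics.get_image(name): name is "scene" or "top"; returns the picture (384x512x3 uint8, red, green, blue); there is no depth.
- optics.camera_info(name): a dict with "vfov" (degrees; the focal length in pixels is half the picture's height over the tangent of half this angle, whatever the lens; pixels are square), "cx", "cy" (the principal point, pixels), "position" and "attitude" of the camera in the world. Camera axes: x right, y up, looking along -z (the intrinsics and any distortion apply to the point x, -y, -z); pixel columns grow to the right and rows downward; lengths in m; the calibration is good to about 2 mm. A picture is of the moment at which its call begins. camera_info takes no time and is no camera call.
- robot.close_job(): hands the job in, once; it reports no verdict.
The state is a dict: "clock": time; "joint_pos": joint angles; "qd": joint speeds; "effort": joint torques, N m; "tcp_pos": TCP position; "tool_rot": TCP orientation; "contact_force": force on the tool from outside, world axes, zero at the start; "torque": the same for the moment, N m; "grip_width": opening from 0.0 (shut) to 1.0 (fully open).
Only numpy, scipy, OpenCV 4.12 (cv2) and the standard library are available. Lean on these libraries where they do the work, as an engineer would, in place of code of your own. Each camera call takes 0.05 s, during which the arm holds its last target.

### The job

Get the tall battery pack out of the two-bay charger: with one fingertip press the release key beside its bay, while the other finger stands in front of the pack and stops it, because the spring shoots it out and it would slide off the open front of the charger. Then take the hand away and leave the pack standing out of its catch, all of it still on the charger's deck; never lift it, and leave the short pack latched in its bay and the other things on the bench where they are.

Things in the scene. Friction and masses are not known exactly. Their poses are not given: they have to be found in the camera images.
- charger: Grey plastic two-bay battery charger, fixed, 256 mm deep (x), 232 wide (y). Origin: centre of its underside. x points from the open front to the back, y to its left, z up. Its back 58 mm is a tower 68 mm high. Before it lie two bays, centred at y = +40 and -40, 70 mm wide, with a level deck 26 mm above the bench. Divider (|y| below 5) and shoulders (|y| 75 to 116) are 36 mm high.
- bay_left (a point): Point on the deck of the left (+y) bay, mid-width, under the front face of a latched pack: x = -28, y = +40, z = 26 mm of the charger. From here the slippery deck runs on 100 mm to the charger's open front edge (x = -128), with no stop. A 5 mm high catch here holds the pack against a spring plate behind it.
- bay_right (a point): The same for the right (-y) bay: y = -40. The spring plate pushes with 20 N at first and 8 N at the end of its 18 mm stroke. Once its catch drops, a pack shoots out at up to 1 m/s and slides off the deck. One stopped by a finger more than 18 mm out is free of the spring and stays about there when the finger leaves (a finger on the key puts the other about 28 mm out).
- key_left_top (a point): Centre of the top of the left bay's release key: a black cap 30 mm (x) by 26 mm (y) on the outer shoulder, at x = -66, y = +95 of the charger, 50 mm above the bench when up. Pressed straight down it lowers that bay's catch. It is 38 mm ahead of a latched pack's front face and 55 mm sideways of the bay's middle. The point moves with the key.
- key_right_top (a point): The same for the right (-y) bay: at x = -66, y = -95 mm of the charger.
- key_left (a joint): How far the left key is pressed down, in m: 0 up, 0.009 at its stop; the catch lets go at about 0.005. It takes 2 to 5 N. While a let-go pack stands over the catch, the key stays about half-way down by itself.
- key_right (a joint): The same for the right key.
- tall_pack_center (a point): Centre of the tall battery pack: a loose black block 94 mm long (x, along the bay), 66 wide, 64 high, about 0.5 kg. It starts latched in the left or the right bay, its centre at x = +19 mm of the charger, its top 90 mm above the bench. Its axes are those of the charger.
- short_pack_center (a point): Centre of the short battery pack: the same but 40 mm high and about 0.32 kg, latched in the other bay, its top 66 mm above the bench.
- stick_blender: Bystander: stick blender lying on the bench, grey handle 60 mm thick and steel shaft, 365 mm long in all along its x. Origin on the bench under its middle.
- bowl: Bystander: steel bowl, 170 mm across, 75 mm high. Origin: centre of its underside.
- tub: Bystander: lidded clear tub, 86 mm across, 95 mm high. Origin: centre of its underside.
Not all that is in view belongs to the job. What is shaped like the part that bears tall_pack_center but blue is not meant.

How it is judged:
By the outcome, as a careful person would: the job done as asked, in the order asked, and still so for the second after the job is handed in, with the robot touching nothing.
It also fails if it takes over 32 s, if anything falls off the work surface, if the arm or the gripper's body presses on something with over 40 N, if the wrist force passes 120 N, or if a joint passes its speed limit or range.

## Working session

There is one attempt and no reset: what is moved stays moved. The work goes in short steps, Python scripts to look and compute and a shell command to move; the robot and the scene stay as the last step left them, time stands still between calls to the robot, and variables do not carry over. Pictures are saved under pics/ and viewed, and the job is handed in when it is done.

```bash
mkdir -p pics; ls; python3 - <<'E'
from bench import robot, optics
import cv2
print(robot.state())
for n in("scene","top"):
    print(n,optics.camera_info(n))
    cv2.imwrite(f"pics/{n}0.png",optics.get_image(n)[:,:,::-1])
E
```

```text
pics
{'clock': 0.0, 'joint_pos': array([65.83358364, 26.8346652 , -0.66403874, 91.88064966,  0.34544769,
       61.38479855, -3.22617765]), 'qd': array([-0.01339346, -0.08115621,  0.05922937,  0.07192365, -0.0360962 ,
        0.02252265,  0.01936935]), 'effort': array([-1.88278118e-04, -5.20576859e+01, -1.26395153e-02, -2.43754613e+01,
       -5.66765608e-02,  1.71817350e-02,  1.22470165e-04]), 'tcp_pos': array([ 0.24009169, -0.60346454,  0.23865738]), 'tool_rot': array([-1.79902203e+02,  8.73337636e-03,  2.16987432e+01]), 'contact_force': array([-0.40169756,  0.80882219,  0.06283311]), 'torque': array([0.0274824 , 0.038716  , 0.01156383]), 'grip_width': 0.9974947363833021}
scene {'vfov': 54.22964474089076, 'cx': 253.5186994182749, 'cy': 194.4684297736012, 'position': array([ 1.0446111 , -0.2418535 ,  0.88540876]), 'attitude': array([32.78447124, -0.44530959, 63.21536555])}
top {'vfov': 49.986444102966665, 'cx': 262.8046303497932, 'cy': 192.50518046484052, 'position': array([0.39780634, 0.00986345, 1.30210675]), 'attitude': array([  7.95931385,  -0.8523343 , -89.36357236])}
```

View pics/scene0.png

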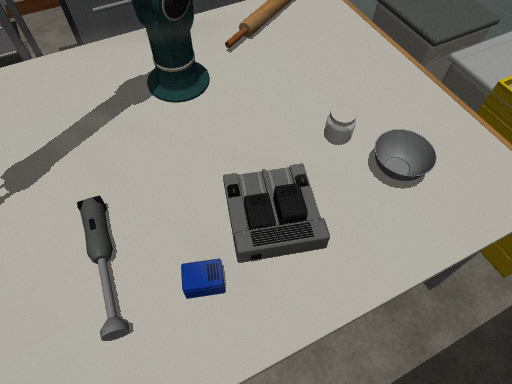

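View pics/top0.png

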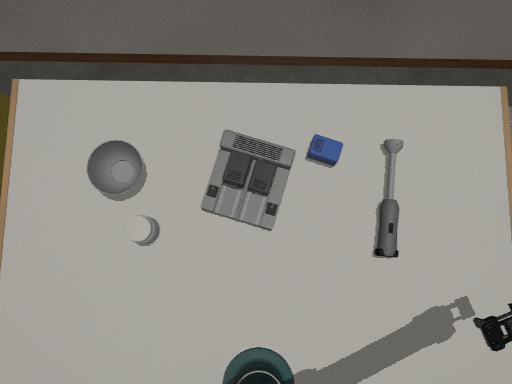

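```bash
python3 - <<'E'
import cv2
a=cv2.imread("pics/scene0.png")[150:270,210:340]; b=cv2.imread("pics/top0.png")[122:238,192:304]
cv2.imwrite("pics/c1.png",cv2.resize(a,None,fx=5,fy=5,interpolation=cv2.INTER_CUBIC)[:600])
cv2.imwrite("pics/c2.png",cv2.resize(b,None,fx=5,fy=5,interpolation=cv2.INTER_CUBIC))
E
```

```text
(no output)
```

View pics/c1.png

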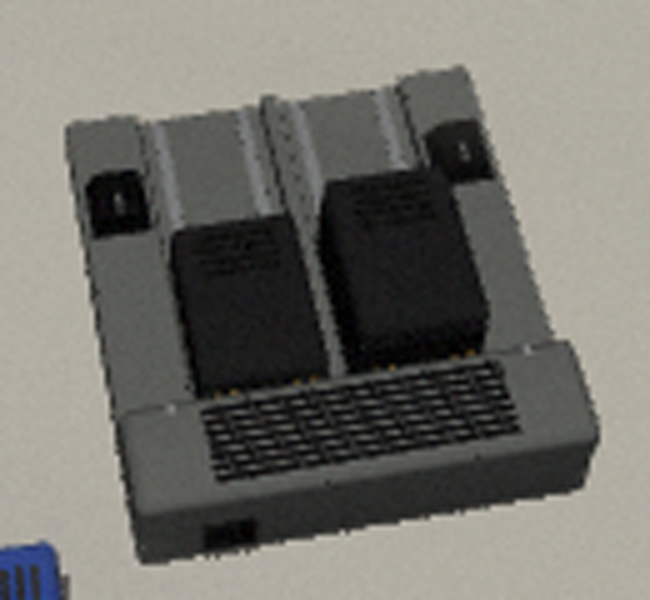

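View pics/c2.png

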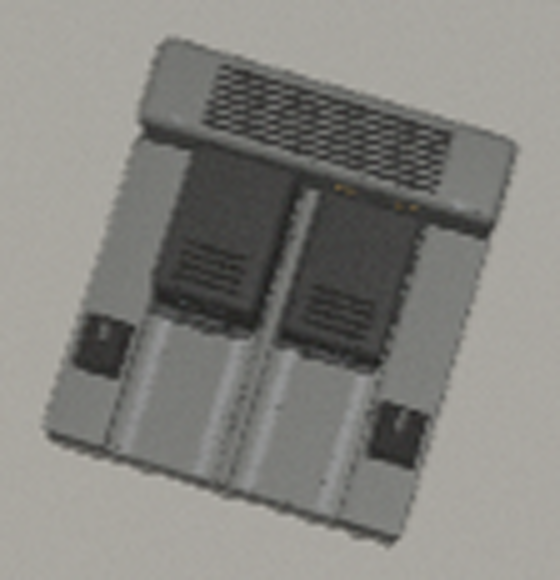

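```bash
cat > h.py <<'E'
import numpy as np, cv2
from bench import robot, optics
from scipy.spatial.transform import Rotation as R
def cast(n,u,v,z):
    c=optics.camera_info(n); f=192/np.tan(np.radians(c['vfov']/2))
    d=R.from_euler('xyz',c['attitude'],degrees=True).apply([(u-c['cx'])/f,-(v-c['cy'])/f,-1])
    p=c['position']; return p+d*(z-p[2])/d[2]
def proj(n,P):
    c=optics.camera_info(n); f=192/np.tan(np.radians(c['vfov']/2))
    q=R.from_euler('xyz',c['attitude'],degrees=True).inv().apply(np.array(P)-c['position'])
    return np.array([c['cx']-f*q[0]/q[2], c['cy']+f*q[1]/q[2]])
E
python3 - <<'E'
from h import *
T=lambda u,v:(192+(u+.5)/5-.5,122+(v+.5)/5-.5)
S=lambda u,v:(210+(u+.5)/5-.5,150+(v+.5)/5-.5)
pts=[("top",T(47,430),(-128,116,36)),("top",T(392,537),(-128,-116,36)),("top",T(170,38),(128,116,68)),("top",T(518,145),(128,-116,68)),
("top",T(104,342),(-66,95,50)),("top",T(398,430),(-66,-95,50)),
("scene",S(66,122),(-128,-116,36)),("scene",S(465,68),(-128,116,36)),("scene",S(118,198),(-66,-95,50)),("scene",S(461,148),(-66,95,50)),
("scene",S(137,520),(128,-116,68)),("scene",S(600,440),(128,116,68))]
def fit(pts):
    A=np.array([np.array(p[2][:2])/1e3 for p in pts]);W=np.array([cast(p[0],*p[1],p[2][2]/1e3)[:2] for p in pts])
    a=A-A.mean(0);w=W-W.mean(0)
    th=np.arctan2((a[:,0]*w[:,1]-a[:,1]*w[:,0]).sum(),(a*w).sum())
    M=np.array([[np.cos(th),-np.sin(th)],[np.sin(th),np.cos(th)]])
    t=W.mean(0)-M@A.mean(0)
    return np.degrees(th),t,((W-(A@M.T+t))*1e3).round(1),M
for s in (pts,pts[:6],pts[6:]):
    th,t,r,M=fit(s);print(th,t);print(r.tolist())
th,t,r,M=fit(pts)
for n,p in dict(key=(-.066,.095),pack=(.019,.04),front=(-.028,.04)).items():print(n,M@p+t)
E
```

```text
-16.620927360271835 [0.61583732 0.03826942]
[[-0.8, -3.1], [2.3, 5.9], [-5.2, -2.3], [-3.4, 4.8], [-1.0, -0.3], [1.4, 0.9], [0.3, 0.7], [0.6, -2.4], [2.6, -0.8], [1.9, -1.7], [2.6, 1.2], [-1.3, -3.0]]
-16.69319733132088 [0.61472216 0.03922812]
[[0.1, -4.2], [3.5, 4.8], [-4.2, -3.1], [-2.1, 4.0], [0.0, -1.3], [2.6, -0.2]]
-16.54988889406695 [0.61695231 0.03731027]
[[-0.9, 1.9], [-0.3, -1.4], [1.4, 0.3], [1.0, -0.7], [1.3, 2.0], [-2.4, -2.2]]
key [0.57976856 0.14817868]
pack [0.645485   0.07116342]
front [0.60044874 0.08460722]
```

Candidates: black blocks at top (237,168)/scene (290,202) and top (263,178)/scene (258,209), and a blue one at top (325,150). The crops show that the block at scene (290,202) is visibly taller and sits in the left (+y) bay, so it is the target. The key is at top (212.5,190). The blue block is a decoy.

The plan is to line the jaws up with charger y at yaw −16.6°. One finger goes on the key and the other 55 mm inboard, with the opening at about 37 mm.

```bash
python3 -m pendant '[[0,0,6.4,0,0,0,0.2],[0,0,6.4,0,0,0,0.2],[0,0,6.4,0,0,0,0.2],[0,0,6.4,0,0,0,0.2],[0,0,6.4,0,0,0,0.2],[0,0,6.3,0,0,0,0.2]]' 20
python3 -m pendant '[[0,0,0,0.0046,-0.033,0,0.2],[0,0,0,0.0046,-0.033,0,0.2],[0,0,0,0.0046,-0.033,0,0.2],[0,0,0,0.0046,-0.033,0,0.2],[0,0,0,0.0046,-0.033,0,0.2],[0,0,0,0.0046,-0.033,0,0.2],[0,0,0,0.0046,-0.033,0,0.2],[0,0,0,0.0046,-0.033,0,0.2],[0,0,0,0.0046,-0.033,0,0.2],[0,0,0,0.0046,-0.033,0,0.2],[0,0,0,0.0046,-0.033,0,0.2],[0,0,0,0.0046,-0.033,0,0.2]]'
```

```text
clock: 0.6
tcp_pos: [0.2402, -0.6036, 0.239]
tool_rot: [-180.0, 0.0, -16.9]
contact_force: [-0.3, -0.9, -0.1]
grip_width: 0.585
clock: 1.6
tcp_pos: [0.4066, -0.2386, 0.2395]
tool_rot: [180.0, 0.0, -16.6]
contact_force: [1.0, -0.6, -0.4]
grip_width: 0.401
```

```bash
python3 -m pendant '[[0,0,0,0.0046,-0.033,0,0.2],[0,0,0,0.0046,-0.033,0,0.2],[0,0,0,0.0046,-0.033,0,0.2],[0,0,0,0.0046,-0.033,0,0.2],[0,0,0,0.0046,-0.033,0,0.2],[0,0,0,0.0046,-0.033,0,0.2],[0,0,0,0.0046,-0.033,0,0.2],[0,0,0,0.0046,-0.033,0,0.2],[0,0,0,0.0046,-0.033,0,0.2],[0,0,0,0.0046,-0.033,0,0.2],[0,0,0,0.0046,-0.031,0,0.2],[0,0,0,0.0046,-0.030,0,0.2]]'
python3 -m pendant '[[0,0,0,0,0,0.02,0.2],[0,0,0,0,0,0.03,0.2],[0,0,0,0,0,0.03,0.2],[0,0,0,0,0,0.02,0.2],[0,0,0,0,0,0,0.2],[0,0,0,0,0,0,0.2]]'
python3 - <<'E'
from h import *
s=robot.state();p=s['tcp_pos'];Rm=R.from_euler('xyz',s['tool_rot'],degrees=True)
print(s['clock'],p,s['tool_rot'],s['grip_width'])
th=np.radians(-16.62);M=np.array([[np.cos(th),-np.sin(th)],[np.sin(th),np.cos(th)]]);t=np.array([.6158,.0383])
print("charger frame tcp",M.T@(p[:2]-t)*1e3)
for n in("scene","top"):
    im=optics.get_image(n)[:,:,::-1].copy();cv2.imwrite(f"pics/{n}1.png",im)
    k=4; im=cv2.resize(im,None,fx=k,fy=k,interpolation=cv2.INTER_CUBIC)
    q=lambda P:tuple(int(x) for x in (proj(n,P)+.5)*k)
    for x,y,z,c in [(-66,95,50,(0,0,255)),(-28,40,26,(0,255,0)),(-28,40,90,(0,255,255))]:
        cv2.circle(im,q([*(M@[x/1e3,y/1e3]+t),z/1e3]),4,c,-1)
    for sy in(-1,1):
        cv2.circle(im,q(p+Rm.apply([0,sy*.0275,.025])),4,(255,0,255),-1)
    c=q([*(M@[-.03,.06]+t),.05])
    cv2.imwrite(f"pics/z{n}1.png",im[max(0,c[1]-290):c[1]+290,max(0,c[0]-390):c[0]+390])
E
```

```text
clock: 2.6
tcp_pos: [0.5712, 0.1204, 0.2392]
tool_rot: [180.0, 0.0, -16.6]
contact_force: [-0.0, 0.3, 0.8]
grip_width: 0.402
clock: 3.1
tcp_pos: [0.5703, 0.1186, 0.1387]
tool_rot: [179.9, 0.1, -16.6]
contact_force: [0.3, 0.0, 0.2]
grip_width: 0.398
3.1 [0.57028534 0.11862471 0.13868125] [ 1.79934195e+02  1.37582315e-01 -1.65926629e+01] 0.39810054487782687
charger frame tcp [-66.58789268  63.95073797]
```

```bash
ls pics
```

```text
c1.png
c2.png
scene0.png
scene1.png
top0.png
top1.png
zscene1.png
ztop1.png
```

View pics/zscene1.png

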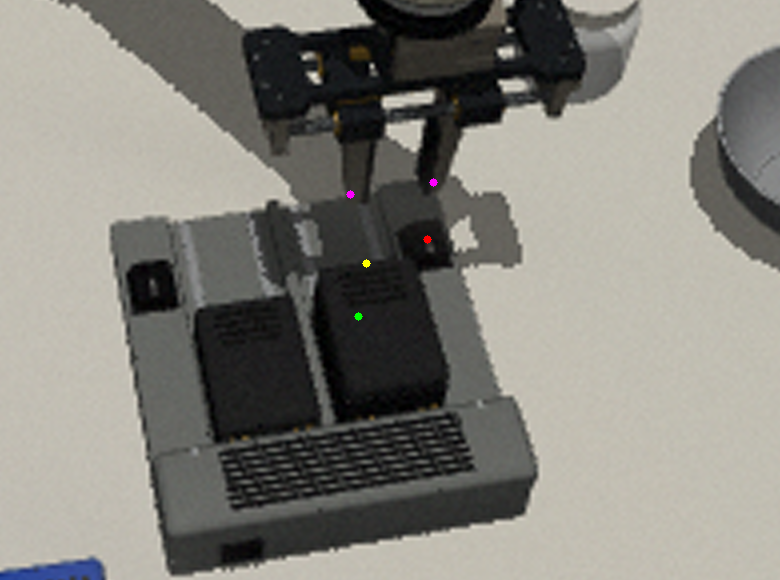

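View pics/ztop1.png

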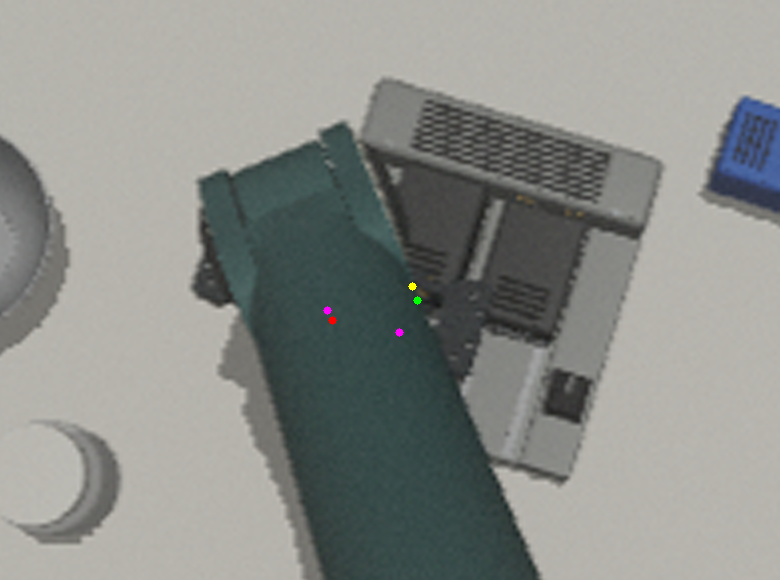

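```bash
python3 - <<'E'
from h import *
im=cv2.imread("pics/scene1.png"); u,v=proj("scene",[.57,.119,.115]);print(u,v)
u0,v0=int(u)-30,int(v)-30
k=12;c=cv2.resize(im[v0:v0+45,u0:u0+62],None,fx=k,fy=k,interpolation=cv2.INTER_CUBIC)
c=cv2.convertScaleAbs(c,alpha=1.6,beta=20)
th=np.radians(-16.6);M=np.array([[np.cos(th),-np.sin(th)],[np.sin(th),np.cos(th)]])
for s in(-1,1):
  pts=[]
  for x,y in[(-10,18.4),(10,18.4),(10,36.4),(-10,36.4)]:
    w=np.r_[np.array([.5703,.1186])+M@[x/1e3,s*y/1e3],.1137]
    q=proj("scene",w);pts.append([(q[0]-u0+.5)*k,(q[1]-v0+.5)*k])
  cv2.polylines(c,[np.array(pts,int)],True,(0,0,255),1)
cv2.imwrite("pics/tip1.png",c)
E
```

```text
293.220851051732 165.23229971617113
```

View pics/tip1.png

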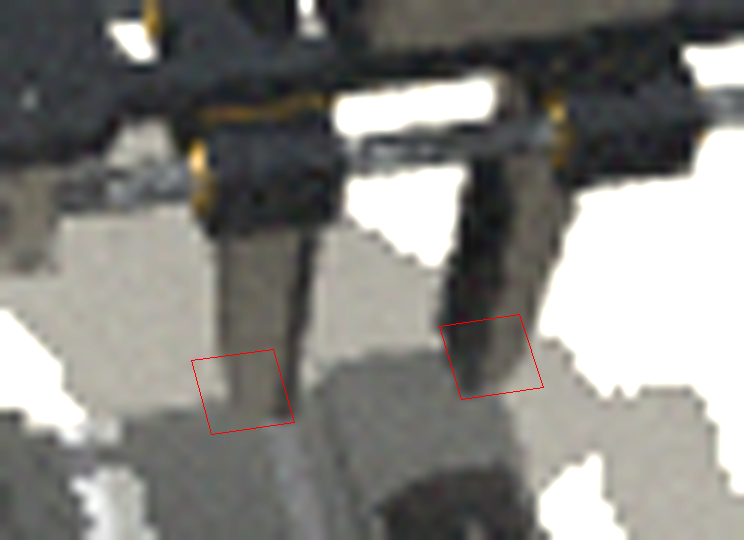

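The tip crop shows the inner pad faces where predicted, with the left tip at scene ≈(286,169) and the right at ≈(302,166). The fingers taper to about 11 mm at the tip, so I'll open to about 44 mm and shift 3.5 mm outboard, then go lower.

```bash
python3 -m pendant '[[0,0,0,0,-0.0035,0,0.04],[0,0,0,0,0,0.02,0.04],[0,0,0,0,0,0.02,0.04],[0,0,0,0,0,0.01,0.04],[0,0,0,0,0,0.004,0.04],[0,0,0,0,0,0,0.04],[0,0,0,0,0,0,0.04]]'
cat > look.py <<'E'
from h import *
import sys
im=optics.get_image("scene")[:,:,::-1].copy();s=robot.state();p=s['tcp_pos']
th=np.radians(-16.62);M=np.array([[np.cos(th),-np.sin(th)],[np.sin(th),np.cos(th)]]);t=np.array([.6158,.0383])
print(s['clock'],p,s['tool_rot'],s['grip_width'],"charger",M.T@(p[:2]-t)*1e3,s['contact_force'])
tag=sys.argv[1];cv2.imwrite(f"pics/s{tag}.png",im)
u0,v0=255,145;k=10
c=cv2.resize(im[v0:v0+60,u0:u0+75],None,fx=k,fy=k,interpolation=cv2.INTER_CUBIC)
c=cv2.convertScaleAbs(c,alpha=1.8,beta=25)
g=s['grip_width']*46
for sg in(-1,1):
  pts=[]
  for x,y in[(-10,g),(10,g),(10,g+11),(-10,g+11)]:
    q=proj("scene",np.r_[p[:2]+M@[x/1e3,sg*y/1e3],p[2]-.025]);pts.append([(q[0]-u0+.5)*k,(q[1]-v0+.5)*k])
  cv2.polylines(c,[np.array(pts,int)],True,(0,0,255),1)
pts=[]
for x,y in[(-81,82),(-51,82),(-51,108),(-81,108)]:
    q=proj("scene",np.r_[t+M@[x/1e3,y/1e3],.05]);pts.append([(q[0]-u0+.5)*k,(q[1]-v0+.5)*k])
cv2.polylines(c,[np.array(pts,int)],True,(0,255,0),1)
cv2.imwrite(f"pics/sz{tag}.png",c)
E
python3 look.py 2
```

```text
clock: 3.78
tcp_pos: [0.5726, 0.1223, 0.0865]
tool_rot: [-180.0, -0.1, -16.6]
contact_force: [-0.4, 1.1, 0.4]
grip_width: 0.48
3.8333 [0.57279321 0.1223828  0.08671211] [-1.79945646e+02 -9.39580811e-02 -1.65987448e+01] 0.48249786575157655 charger [-65.25968544  68.26913022] [-0.06763609 -0.47670386  0.09141704]
```

View pics/sz2.png

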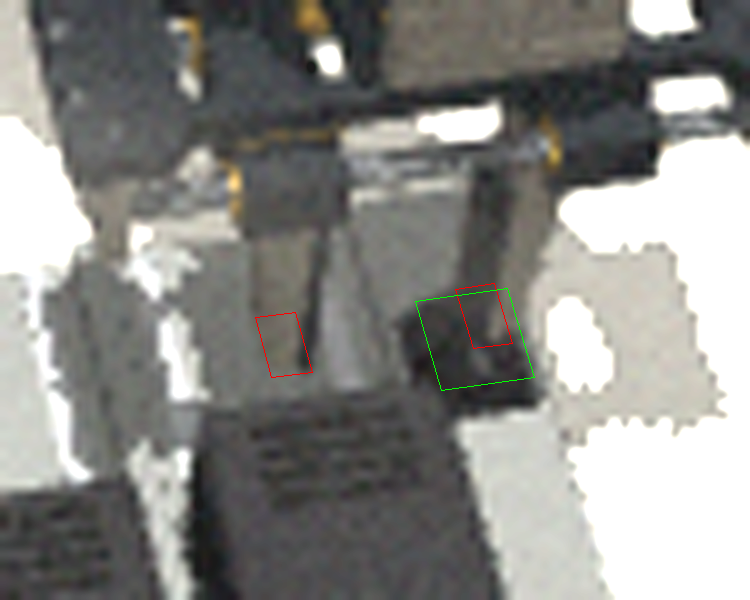

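The picture shows the outer tip at crop (487,320), over the key, and the other tip in the bay at (285,345), ahead of the pack. I'll press now.

```bash
python3 -m pendant '[[0,0,0,0,0,0.006,0.04],[0,0,0,0,0,0.004,0.04],[0,0,0,0,0,0.002,0.04],[0,0,0,0,0,0.0015,0.04],[0,0,0,0,0,0.0015,0.04],[0,0,0,0,0,0.0015,0.04],[0,0,0,0,0,0.001,0.04],[0,0,0,0,0,0,0.04]]'
python3 look.py 3
```

```text
clock: 4.5
tcp_pos: [0.5714, 0.1222, 0.0676]
tool_rot: [180.0, 0.1, -16.6]
contact_force: [-1.8, -0.4, 1.4]
grip_width: 0.48
4.55 [0.5716353  0.12213995 0.06779868] [ 1.79978727e+02  3.90140954e-02 -1.65761573e+01] 0.4807542435685601 charger [-66.2997689   67.70523805] [-1.29827677  0.69871834  2.93073719]
```

View pics/sz3.png

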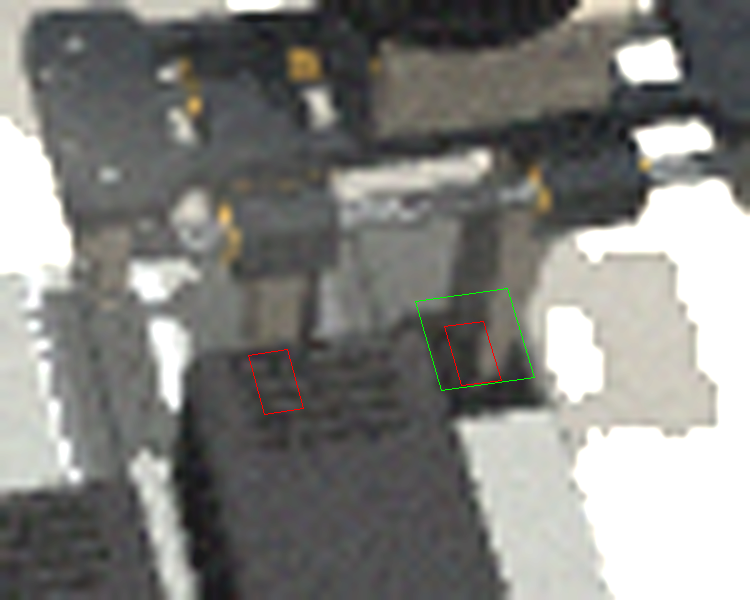

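```bash
python3 -m pendant '[[0,0,0,0,0,0,0.04],[0,0,0,0,0,0,0.04],[0,0,0,0,0,0,0.04],[0,0,0,0,0,0,0.04]]'
python3 look.py 4; python3 - <<'E'
from h import *
th=np.radians(-16.62);M=np.array([[np.cos(th),-np.sin(th)],[np.sin(th),np.cos(th)]]);t=np.array([.6158,.0383])
for d in(0,10,18,28):
  print(d,[((proj("scene",np.r_[t+M@[(-28-d)/1e3,y/1e3],.09])-[255,145]+.5)*10).round() for y in (7,73)],[((proj("scene",np.r_[t+M@[(66-d)/1e3,y/1e3],.09])+.5)).round(1) for y in (7,73)])
E
```

```text
clock: 4.88
tcp_pos: [0.5721, 0.122, 0.0682]
tool_rot: [-180.0, -0.0, -16.6]
contact_force: [-1.2, 0.5, 2.1]
grip_width: 0.483
4.9333 [0.57204028 0.12204076 0.06813898] [-1.79999449e+02 -7.69856602e-03 -1.66027256e+01] 0.4778703526503991 charger [-65.88333049  67.72602087] [-0.96889448  0.17700588  1.88090135]
0 [array([196., 417.]), array([446., 380.])] [array([282.5, 218.3]), array([308.9, 214.2])]
10 [array([188., 385.]), array([437., 349.])] [array([281.6, 214.8]), array([307.8, 210.7])]
18 [array([181., 360.]), array([429., 324.])] [array([280.9, 212. ]), array([307., 208.])]
28 [array([174., 329.]), array([420., 294.])] [array([280.1, 208.5]), array([306. , 204.6])]
```

View pics/sz4.png

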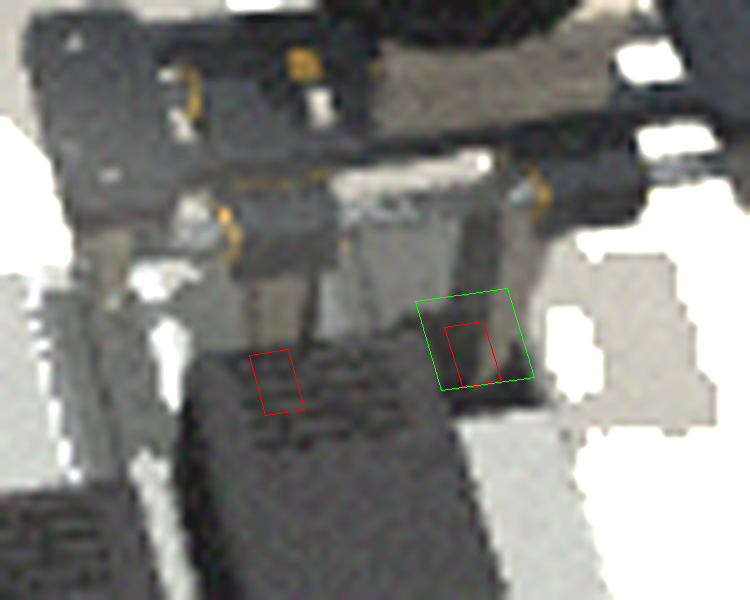

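```bash
python3 - <<'E'
from h import *
a=cv2.imread("pics/s2.png");
th=np.radians(-16.62);M=np.array([[np.cos(th),-np.sin(th)],[np.sin(th),np.cos(th)]]);t=np.array([.6158,.0383])
for ref in ("scene0","s2"):
  a=cv2.imread(f"pics/{ref}.png")
  for n in("s3","s4"):
    b=cv2.imread(f"pics/{n}.png")
    # rectify top plane z=.09 to charger coords, 1 px = 0.5mm; x in [-90,80], y in [0,80]
    def rect(im):
        cor=[(-90,0),(80,0),(80,80),(-90,80)]
        src=np.float32([proj("scene",np.r_[t+M@(np.array(c)/1e3),.09]) for c in cor])
        dst=np.float32([((x+90)*2,y*2) for x,y in cor])
        return cv2.warpPerspective(im,cv2.getPerspectiveTransform(src,dst),(340,160),flags=cv2.INTER_CUBIC)
    A,B=rect(a),rect(b)
    T=A[20:130,(90-22)*2:(90+60)*2]
    r=cv2.matchTemplate(B,T,cv2.TM_CCOEFF_NORMED);_,m,_,l=cv2.minMaxLoc(r)
    print(ref,n,m,"shift mm",(l[0]-136)/2,(l[1]-20)/2)
cv2.imwrite("pics/rect.png",cv2.resize(np.vstack([A,B]),None,fx=1.7,fy=1.7))
E
```

```text
scene0 s3 0.6346128582954407 shift mm -17.5 2.5
scene0 s4 0.6121504902839661 shift mm -17.5 1.0
s2 s3 0.6724132895469666 shift mm -17.5 1.0
s2 s4 0.6628143787384033 shift mm -17.5 1.0
```

View pics/rect.png

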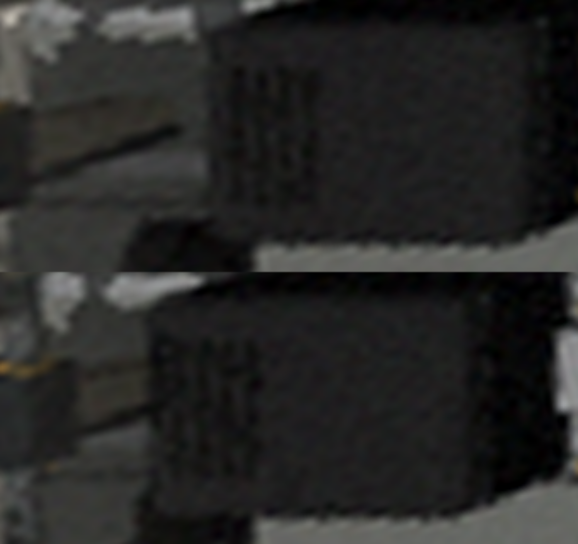

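The pack has let go and moved about 17.5 mm, but it isn't against the stopping finger. I'll press the key to its stop with the finger still guarding, in case the catch is dragging.

```bash
python3 -m pendant '[[0,0,0,0,0,0.001,0.04],[0,0,0,0,0,0.001,0.04],[0,0,0,0,0,0.0005,0.04],[0,0,0,0,0,0,0.04],[0,0,0,0,0,0,0.04],[0,0,0,0,0,0,0.04]]'
python3 look.py 5
cat > shift.py <<'E'
from h import *
import sys
th=np.radians(-16.62);M=np.array([[np.cos(th),-np.sin(th)],[np.sin(th),np.cos(th)]]);t=np.array([.6158,.0383])
def rect(im):
    cor=[(-110,0),(80,0),(80,80),(-110,80)]
    src=np.float32([proj("scene",np.r_[t+M@(np.array(c)/1e3),.09]) for c in cor])
    dst=np.float32([((x+110)*2,y*2) for x,y in cor])
    return cv2.warpPerspective(im,cv2.getPerspectiveTransform(src,dst),(380,160),flags=cv2.INTER_CUBIC)
A=rect(cv2.imread("pics/scene0.png"));B=rect(cv2.imread(f"pics/{sys.argv[1]}.png"))
r=cv2.matchTemplate(B,A[20:130,176:340],cv2.TM_CCOEFF_NORMED);_,m,_,l=cv2.minMaxLoc(r)
print(m,"shift mm",(l[0]-176)/2,(l[1]-20)/2)
E
python3 shift.py s5
```

```text
clock: 5.43
tcp_pos: [0.5722, 0.122, 0.0663]
tool_rot: [180.0, -0.0, -16.6]
contact_force: [-3.5, -0.2, 8.0]
grip_width: 0.479
5.4833 [0.57220192 0.12202706 0.06630152] [ 1.79998088e+02 -3.02147584e-02 -1.66033700e+01] 0.47724607895224896 charger [-65.72452422  67.75912827] [-3.65521358 -0.63282963  8.47854778]
0.596245288848877 shift mm -17.5 0.5
```

```bash
python3 -m pendant '[[0,0,0,0,0,-0.002,0.04],[0,0,0,-0.002,0,0,0.04],[0,0,0,-0.002,0,0,0.04],[0,0,0,-0.001,0,0,0.04],[0,0,0,0,0,0,0.04],[0,0,0,0,0,0,0.04]]'
python3 look.py 6
python3 shift.py s6
```

```text
clock: 5.98
tcp_pos: [0.5674, 0.1235, 0.0676]
tool_rot: [-180.0, -0.0, -16.6]
contact_force: [1.0, -0.2, 2.0]
grip_width: 0.481
6.0333 [0.5674614  0.1234498  0.06757472] [-1.79991535e+02 -2.74184555e-02 -1.66057960e+01] 0.4770941372144395 charger [-70.67393825  67.76652998] [1.74587013 0.12485712 1.65099726]
0.5984047651290894 shift mm -18.0 3.0
```

View pics/sz6.png

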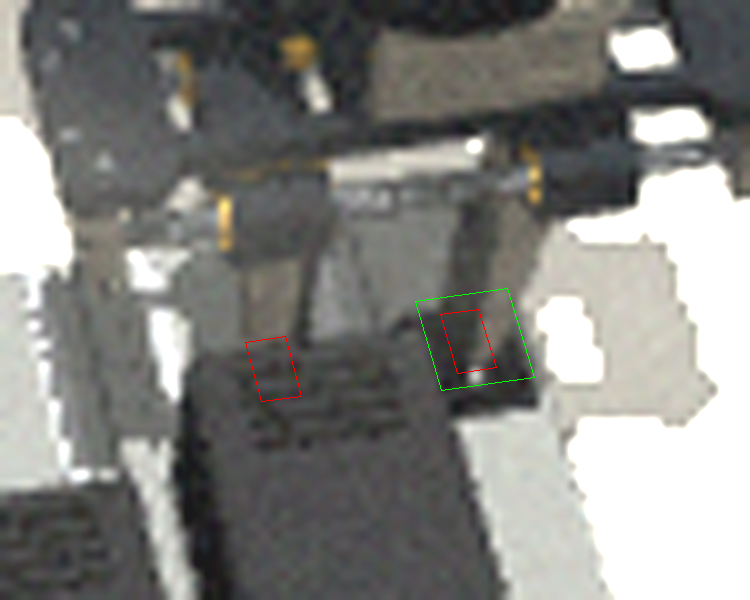

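The pack did not follow the finger, so nothing is pushing it. I'll take the hand up and look from both cameras.

```bash
python3 -m pendant '[[0,0,0,0,0,-0.003,0.04],[0,0,0,0,0,-0.006,0.04],[0,0,0,0,0,-0.015,0.04],[0,0,0,0,0,-0.03,0.04],[0,0,0,0,0,-0.035,0.04],[0,0,0,-0.01,0,-0.035,0.04],[0,0,0,-0.03,0,-0.02,0.04],[0,0,0,-0.035,0,0,0.04],[0,0,0,-0.035,0,0,0.04],[0,0,0,-0.035,0,0,0.04],[0,0,0,-0.03,0,0,0.04],[0,0,0,0,0,0,0.04]]'
python3 look.py 7;python3 shift.py s7
python3 - <<'E'
from h import *
im=optics.get_image("top")[:,:,::-1];cv2.imwrite("pics/t7.png",im)
cv2.imwrite("pics/tz7.png",cv2.resize(im[122:238,192:304],None,fx=5,fy=5,interpolation=cv2.INTER_CUBIC))
E
```

```text
clock: 7.03
tcp_pos: [0.3935, 0.1747, 0.2114]
tool_rot: [179.8, 0.2, -16.3]
contact_force: [-0.5, 0.0, -0.2]
grip_width: 0.484
7.0833 [0.39666826 0.17406248 0.211814  ] [ 1.79917733e+02  3.14011796e-02 -1.63659685e+01] 0.4804843394834301 charger [-248.80819829   67.41401064] [-0.09286997 -0.3588849   0.14050563]
0.5827726125717163 shift mm -17.5 1.0
```

View pics/sz7.png

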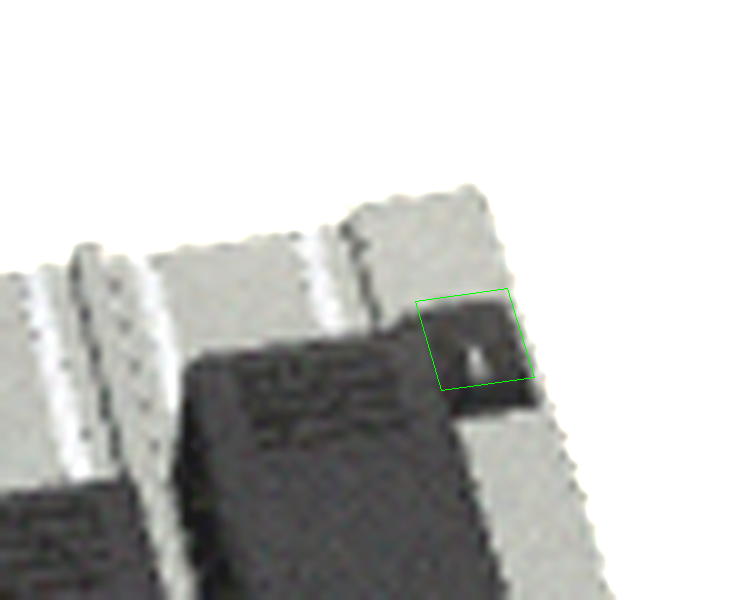

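View pics/tz7.png

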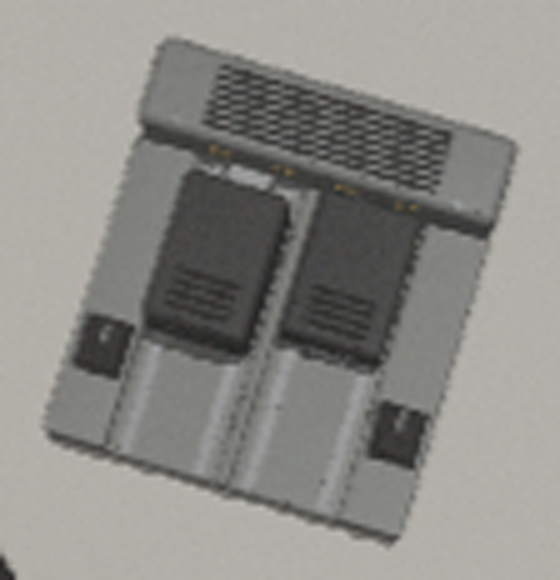

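```bash
python3 - <<'E'
from h import *
th=np.radians(-16.62);M=np.array([[np.cos(th),-np.sin(th)],[np.sin(th),np.cos(th)]]);t=np.array([.6158,.0383])
def rect(n,im,z,x0,x1,y0,y1,s=4):
    cor=[(x0,y0),(x1,y0),(x1,y1),(x0,y1)]
    src=np.float32([proj(n,np.r_[t+M@(np.array(c)/1e3),z]) for c in cor])
    dst=np.float32([((x-x0)*s,(y-y0)*s) for x,y in cor])
    return cv2.cvtColor(cv2.warpPerspective(im,cv2.getPerspectiveTransform(src,dst),((x1-x0)*s,(y1-y0)*s),flags=cv2.INTER_LINEAR),cv2.COLOR_BGR2GRAY)
for n,a,b in(("scene","scene0","s7"),("top","top0","t7")):
    A=cv2.imread(f"pics/{a}.png");B=cv2.imread(f"pics/{b}.png")
    # vent texture only
    for (xa,xb) in ((-24,4),(-40,4),(-40,20)):
        Tm=rect(n,A,.09,xa,xb,14,66);S=rect(n,B,.09,xa-40,xb+10,8,72)
        m=cv2.minMaxLoc(cv2.matchTemplate(S,Tm,cv2.TM_CCOEFF_NORMED));print(n,xa,xb,round(m[1],3),m[3][0]/4-40,m[3][1]/4-6)
    # brightness profile along x through middle, to see front/rear edges
    for lab,I in(("before",A),("after",B)):
        pr=rect(n,I,.09,-90,75,25,55,1).mean(0);print(lab,pr.round().astype(int).tolist())
    # keys: left and right
    for nm,y0,y1 in(("L",78,112),("R",-112,-78)):
        Tm=rect(n,A,.05,-84,-48,y0,y1);S=rect(n,B,.05,-94,-38,y0-10,y1+10)
        m=cv2.minMaxLoc(cv2.matchTemplate(S,Tm,cv2.TM_CCOEFF_NORMED));print("key",nm,round(m[1],3),m[3][0]/4-10,m[3][1]/4-10)
    Tm=rect(n,A,.066,-40,70,-75,-5);S=rect(n,B,.066,-50,80,-85,5)
    m=cv2.minMaxLoc(cv2.matchTemplate(S,Tm,cv2.TM_CCOEFF_NORMED));print("short",round(m[1],3),m[3][0]/4-10,m[3][1]/4-10)
E
```

```text
scene -24 4 0.592 -17.75 0.5
scene -40 4 0.973 -17.25 0.25
scene -40 20 0.973 -17.25 0.25
before [171, 171, 171, 171, 171, 168, 162, 149, 132, 117, 106, 103, 102, 102, 101, 101, 101, 100, 100, 99, 99, 99, 100, 100, 99, 98, 98, 98, 99, 99, 99, 99, 99, 100, 100, 100, 100, 99, 99, 98, 97, 96, 96, 96, 97, 97, 98, 97, 96, 96, 97, 97, 97, 96, 96, 96, 96, 96, 96, 92, 80, 61, 44, 33, 28, 26, 25, 22, 20, 18, 18, 18, 20, 22, 22, 20, 18, 17, 17, 19, 21, 21, 19, 17, 17, 18, 21, 23, 23, 21, 19, 18, 19, 21, 24, 25, 26, 26, 26, 26, 26, 26, 26, 26, 26, 26, 26, 27, 27, 27, 26, 26, 26, 27, 27, 27, 27, 26, 26, 26, 26, 26, 26, 26, 26, 26, 26, 26, 26, 26, 26, 26, 26, 26, 26, 26, 26, 26, 27, 27, 27, 28, 27, 27, 27, 27, 26, 26, 26, 26, 26, 24, 23, 20, 18, 15, 13, 12, 12, 12, 12, 10, 8, 7, 6]
after [174, 174, 174, 173, 173, 170, 163, 150, 133, 118, 108, 105, 105, 105, 105, 104, 103, 103, 102, 101, 100, 100, 101, 101, 101, 100, 100, 101, 101, 101, 101, 101, 102, 102, 102, 101, 101, 100, 100, 99, 99, 95, 87, 74, 59, 45, 35, 31, 29, 28, 26, 23, 21, 21, 22, 23, 24, 23, 21, 19, 18, 20, 22, 22, 21, 19, 18, 18, 20
[... 1297 characters left out ...]
30, 130, 129, 129, 129, 129, 129, 129, 129, 129, 129, 128, 126, 120, 109, 96, 85, 80, 79, 78, 77, 73, 66, 58, 50, 46, 45, 45, 45, 46, 49, 52, 55, 59, 64, 68, 71, 71, 67, 62, 57, 56, 58, 63, 66, 66, 62, 57, 54, 57, 62, 66, 66, 62, 57, 54, 57, 61, 64, 64, 60, 55, 54, 56, 61, 66, 70, 72, 73, 73, 73, 73, 73, 72, 72, 72, 72, 73, 73, 73, 73, 72, 72, 72, 72, 72, 71, 72, 72, 73, 73, 73, 72, 72, 72, 71, 71, 71, 71, 71, 71, 71, 71, 72, 72, 72, 72, 71, 71, 71, 71, 71, 72, 72, 72, 72, 72, 71, 71, 70, 68, 70, 79, 96, 114, 129, 137, 141, 142, 141, 138, 133, 119, 100, 82, 70, 65, 64, 65, 65, 66, 68, 75, 84, 94, 102, 110, 116, 121, 121, 112, 97, 81]
key L 0.981 0.0 0.0
key R 0.994 0.0 0.0
short 0.98 0.0 0.0
```

```bash
python3 -m pendant '[[0,0,0,0,0,0,0.04],[0,0,0,0,0,0,0.04],[0,0,0,0,0,0,0.04],[0,0,0,0,0,0,0.04],[0,0,0,0,0,0,0.04],[0,0,0,0,0,0,0.04],[0,0,0,0,0,0,0.04],[0,0,0,0,0,0,0.04],[0,0,0,0,0,0,0.04],[0,0,0,0,0,0,0.04],[0,0,0,0,0,0,0.04],[0,0,0,0,0,0,0.04]]'
python3 look.py 8;python3 shift.py s8;python3 - <<'E'
import cv2,numpy as np
a=cv2.imread('pics/s7.png').astype(int);b=cv2.imread('pics/s8.png').astype(int)
print(np.abs(a-b)[150:270,210:340].max(), np.abs(a-b)[150:270,210:340].mean())
E
```

```text
clock: 8.13
tcp_pos: [0.3995, 0.1735, 0.2116]
tool_rot: [180.0, -0.0, -16.6]
contact_force: [-0.6, 0.7, 0.3]
grip_width: 0.478
8.1833 [0.39947724 0.17349703 0.21158552] [ 1.79997409e+02 -2.93522042e-03 -1.65976885e+01] 0.48034797240511923 charger [-245.9548392    67.67562287] [ 0.47335003 -0.26675955  0.6001577 ]
0.5887397527694702 shift mm -17.5 0.5
20 2.2495299145299144
```

View pics/s8.png

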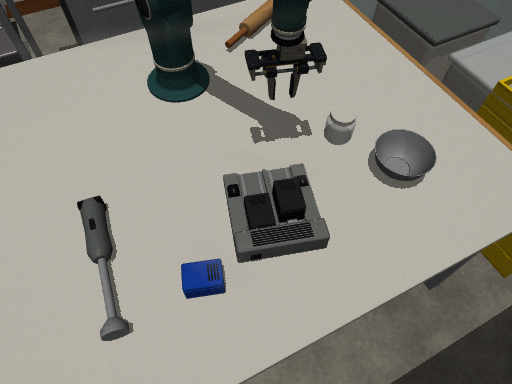

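The last picture shows the tall pack at (289,200), moved forward and steady over one second. The short pack at (258,209) and all the bystanders are where they were, and the hand is clear. I'm handing it in.

```bash
python3 -c "
from bench import robot
print(robot.close_job())"
```

```text
the job is handed in; nothing more can be done
None
```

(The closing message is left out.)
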